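# Seat the gripping plate in the shear-test carriage

## Robot

A 6-joint arm with a two-finger parallel gripper is mounted at the origin on a cart in front of the work surface, level with it; the furniture and walls round the work are solid. World frame = base frame: x ahead of the robot, y to its left, z up, the work surface at z = 0. Lengths are in m, angles in rad, forces in N, time in s.
With the tool pointing down it reaches from about 0.35 to 0.975 m from the base axis. Payload 4.9 kg.
Tool frame: the origin (TCP) lies between the finger pads; the fingertips stand 17 mm ahead of it and the grasp point (between the pads) lies 2 mm behind it; z points along the fingers, y is the direction in which the jaws open and shut (so a half turn about z gives the same grasp; the last joint's range is limited). The gripper opens to 85 mm and grips with 20 to 120 N. Pads are 22 mm wide; open, the fingers measure 114 mm over their backs; the gripper's body (76 mm by 85 mm) begins 54 mm behind the grasp point. The pads swing forward as they close: fully open they stand 13 mm farther back than shut.
Start: joints at [-1.344, 0.053, 1.613, -0, 1.476, -0.119], TCP at [0.212, -0.588, 0.248] pointing down, gripper open.
Joint ranges: [-3.01, 3.01], [-1.01, 2.22], [0.06, 2.58], [-1.02, 4.17], [0.09, 2.62], [-3.14, 3.14]. Speed limits (rad/s): [2.57, 2.57, 3.14, 3.14, 3.14, 3.14].

## Interface

Orientations are given as a unit quaternion [x, y, z, w].
In Python, from cell import ctrl gives the robot as it stands.
- The arm moves only by the tool apply_moves, never from a script. Its arguments are lists of equal length, an entry for each row: "gripper": the opening, from 0 (shut) to 1 (fully open); "travel": the shift along the tool's x, y, z in mm, a list of three; "dr": the turn, a rotation vector about the tool's x, y, z in degrees, a list of three. In form: {"gripper": [gripper, ...], "travel": [[dx, dy, dz], ...], "dr": [[rx, ry, rz], ...]}. A call has 1 to 12 rows; each row shifts and turns the pose as measured when the row begins, along the tool's axes as they then stand; what a row does not reach is not made up. A row lasts 1/10 s, in which the tool goes at most 50 mm and 8.59 degrees, less where a joint would pass 70% of its speed; a pose out of reach is approached as far as the arm can. A call with a gripper value outside its range is refused whole. The fingers move at their own pace and stop on an object; "grip_force" is the grip in N (left out, the last holds). Time passes only in rows, so rows that do not move let the fingers close. It gives the time, the measured TCP pose, the force and the opening at its end, in the units of the state.
- ctrl.state(): the state, without advancing time (a new reading comes with each control period).
- ctrl.camera(name): name is "side" or "top"; returns a dict with "pixels" (480x640x3 uint8, blue, green, red), "z_map" (480x640 float32, m along the optical axis (not along the pixel's ray), 0 where there is no reading), "vertical_fov" (degrees; the focal length in pixels is half the picture's height over the tangent of half this angle, whatever the lens; pixels are square), "cx", "cy" (the principal point, pixels), "rvec" (rotation vector, rad) and "tvec" (3), from world to camera coordinates, as OpenCV has them. Camera axes: x right, y down, z forward; pixel columns grow to the right and rows downward; lengths in m; the calibration is good to about 2 mm. A picture is of the moment at which its call begins.
- ctrl.job_done(): hands the job in, once; it reports no verdict.
The state is a dict: "t": time; "joints": joint angles; "dq": joint speeds; "effort": joint torques, N m; "eef_pos": TCP position; "ee_rot": TCP orientation; "wrist_force": force on the tool from outside, world axes, zero at the start; "moment": the same for the moment, N m; "finger_gap": opening from 0.0 (shut) to 1.0 (fully open).
Only numpy, scipy, OpenCV 4.12 (cv2) and the standard library are available. Lean on these libraries where they do the work, as an engineer would, in place of code of your own. Each camera call takes 0.05 s, during which the arm holds its last target. There are 200 camera calls.

## Task

Get the blue soil-shear carriage ready: lift the lidded tin out of its pocket and stand it upright on the bench, keeping it upright all the way. Then seat the brass plate flat and fully home in the pocket, its tongue in the pocket's narrow end, and swing the steel keeper all the way across over the tongue until it stops. Do not disturb the wash bottle, the tub or the wood block.

Things in the scene. Friction and masses are not known exactly. Their poses are not given: they have to be found in the camera images.
- pocket (a point): Centre of the wide part of the pocket floor in the blue carriage, 10 mm above the bench; x points to the pocket's narrow end, z up. Pocket 14 mm deep: wide part x -51.5 to +51.5, y -39.5 to +39.5 mm; narrow part on to x +73.5 mm, y -18.5 to +18.5 mm; 3 mm 45 degree lead-in round the upper edge.
- carriage: Blue shear-test carriage, fixed to the bench, 24 mm high; origin on the bench straight below the pocket point, same axes. Spans x -70 to +100, y -58 to +58 mm; a 20 mm thick steel pin stands 14 mm out of its -x end.
- plate_mid (a point): Loose brass plate, 0.25 to 0.5 kg, flat on the bench at the start. Point at the centre of its wide part, 24 mm above its underside (half-way up with rib). x points to its tongue, z up. 14 mm thick; wide part 100 (x) by 76 mm (y); tongue 34 mm wide (y), x +50 to +72 mm. 1.5 mm play on each side in the pocket; seated, its brass top is flush with the carriage top.
- plate_rib (a point): Middle of the black upright grip rib on the brass plate, 31 mm above the plate's underside, straight above its centre, same axes: rib 50 mm long (x), 16 mm thick (y), from 14 to 48 mm above the underside.
- tin_mid (a point): Lidded round aluminium tin, 63 mm across, 42 mm high, about 0.1 kg, loose, standing at the start on the pocket floor; this point is at its centre, 21 mm above its base.
- keeper (a joint): Angle of the steel keeper bar, rad: 0 = open (bar points along the pocket's +x, off the carriage), grows clockwise seen from above as it closes, stop at 1.6; at 1.57 the bar lies across the tongue, toward the pocket's -y. It starts open at 0 to 0.5, turns easily (about 1 N at the knob) and stays where left. Its underside is 4 mm above the carriage top.
- keeper_pivot (a point): Axis of the keeper bar, at x 62, y 48 mm from the pocket point; bar 16 mm wide, 6 mm thick.
- keeper_knob (a point): Middle of the red upright knob on the keeper: cylinder 14 mm across, 28 mm high, 58 mm from the keeper axis; this point is half-way up it, 48 mm above the bench.
- wash_bottle: Bystander, leave alone: white wash bottle, 70 x 111 mm, 201 mm high; origin at the centre of its base.
- tub: Bystander, leave alone: round pale tub with teal lid, 107 mm across, 67 mm high; origin at the centre of its base.
- block: Bystander, leave alone: dark hardwood block, 70 x 110 mm (x, y), 50 mm high; origin at the centre of its base.
Not all that is in view belongs to the job. What is shaped like the part that bears tin_mid but purple or red is not meant. Of the things shaped like the part that bears plate_mid, the brass one is meant.

How it is judged:
By the outcome, as a careful person would: the job done as asked, in the order asked, and still so for the second after the job is handed in, with the robot touching nothing.
It also fails if it takes over 72 s, if anything falls off the work surface, if the arm or the gripper's body presses on something with over 40 N, if the wrist force passes 120 N, or if a joint passes its speed limit or range.

## Working session

There is one attempt and no reset: what is moved stays moved. The work goes in short steps, Python scripts to look and compute and a tool call to move; the robot and the scene stay as the last step left them, time stands still between calls to the robot, and variables do not carry over. Pictures are saved under pics/ and viewed, about 8 in all and at most 12, crops included, and the job is handed in when it is done.

Besides the shell and the picture viewer there is one more tool, called after "Call:" by a JSON object that holds its "method" and its "body", one argument or row to a line. apply_moves: Moves the arm, as the interface text tells. Its arguments: {"type":"object","properties":{"gripper":{"type":"array"},"travel":{"type":"array"},"dr":{"type":"array"},"grip_force":{"type":"number"}},"required":["gripper","travel","dr"]}

```bash
mkdir -p pics; ls; cat > h.py <<'E'
import numpy as np, cv2
from cell import ctrl
from scipy.spatial.transform import Rotation as R
def cam(n, save=None):
    c=ctrl.camera(n); c['f']=240/np.tan(np.radians(c['vertical_fov'])/2)
    c['R']=cv2.Rodrigues(np.array(c['rvec'],float))[0]; c['t']=np.array(c['tvec'],float).ravel()
    c['px']=np.ascontiguousarray(c['pixels'])
    if save: cv2.imwrite('pics/'+save,c['px'])
    return c
def cloud(c):
    v,u=np.mgrid[:480,:640]; z=c['z_map']
    p=np.stack([(u-c['cx'])/c['f']*z,(v-c['cy'])/c['f']*z,z],-1)
    return (p-c['t'])@c['R']
def plane(c,uv,z):
    uv=np.atleast_2d(uv).astype(float)
    d=np.c_[(uv[:,0]-c['cx'])/c['f'],(uv[:,1]-c['cy'])/c['f'],np.ones(len(uv))]@c['R']
    o=-c['R'].T@c['t']; return o+d*((z-o[2])/d[:,2])[:,None]
E
python3 - <<'E'
from h import *
for n in('top','side'):
    c=cam(n,n+'1.png'); print(n,c['f'],c['cx'],c['cy'],-c['R'].T@c['t'],c['R'][2])
print(ctrl.state())
E
```

```text
pics
top 442.1414992639635 309.7045579561733 241.55665557065538 [ 0.49408788 -0.06568447  1.25950087] [ 0.04255389  0.01500054 -0.99898156]
side 465.00951510054085 321.7521150614163 241.32302114084612 [0.58899389 1.10410663 0.47278523] [-0.03826916 -0.93926933 -0.34104045]
{'t': 0.1, 'joints': array([-1.34399281e+00,  5.32875913e-02,  1.61415152e+00, -2.35851703e-05,
        1.47598136e+00, -1.19003196e-01]), 'dq': array([-0.00126168, -0.00058972, -0.00339395, -0.00251381,  0.00053117,
       -0.00136524]), 'effort': array([ 3.11389640e-04, -3.94899452e+01, -3.71364605e+01, -8.02916747e-05,
        3.88686094e-03, -1.11772377e-05]), 'eef_pos': array([ 0.21172092, -0.58748804,  0.24719102]), 'ee_rot': array([ 9.85088812e-01,  1.72044173e-01, -6.09575074e-05, -9.11948807e-04]), 'wrist_force': array([-0.30613776,  0.04029183, -0.17643809]), 'moment': array([ 0.00338154, -0.02880562, -0.02245854]), 'finger_gap': 0.9994461781939571}
```

View pics/top1.png

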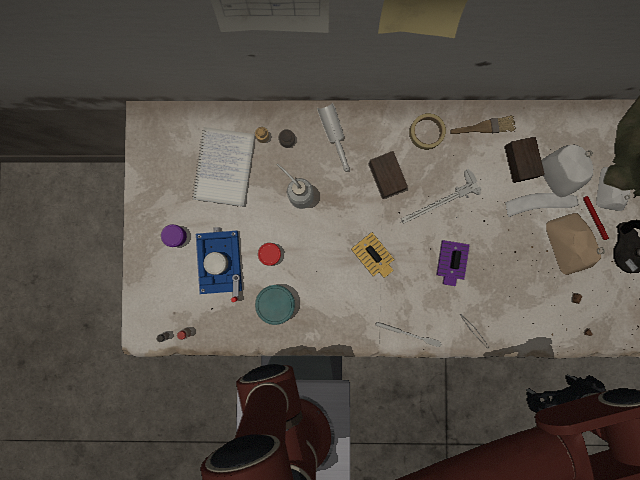

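View pics/side1.png

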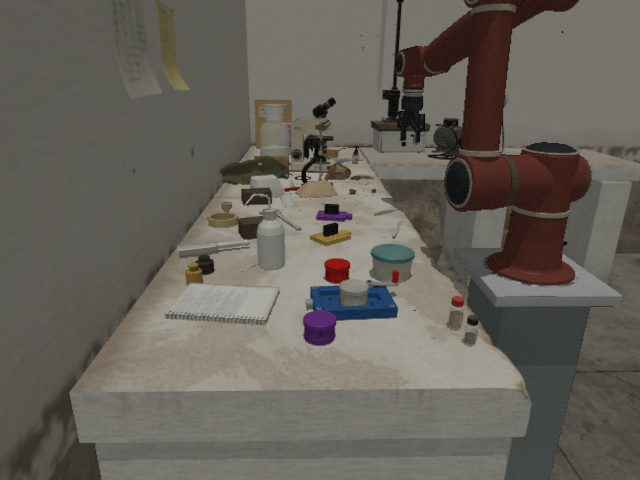

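```bash
cat > m.py <<'E'
from h import *
def rect(m):
    cs,_=cv2.findContours(m.astype(np.uint8),cv2.RETR_EXTERNAL,cv2.CHAIN_APPROX_NONE)
    return max(cs,key=cv2.contourArea)
def hsv(c): return cv2.cvtColor(c['px'],cv2.COLOR_BGR2HSV).astype(int)
E
python3 - <<'E'
from m import *
c=cam('top'); P=cloud(c); H=hsv(c)
im=c['px']
a=cv2.resize(im[215:315,155:300],None,fx=4,fy=4,interpolation=cv2.INTER_CUBIC)
b=cv2.resize(im[215:315,340:485][:, :],None,fx=4,fy=4,interpolation=cv2.INTER_CUBIC)
cv2.imwrite('pics/crop1.png',cv2.resize(np.vstack([a,b]),None,fx=.75,fy=.75))
def box(u0,v0,u1,v1):
    m=np.zeros((480,640),bool); m[v0:v1,u0:u1]=1; return m
h,s,v=H[...,0],H[...,1],H[...,2]
blue=box(185,220,255,305)&(h>100)&(h<125)&(s>110)
k=rect(blue)
w=plane(c,k[:,0,:],0.024)[:,:2]*1000
r=cv2.minAreaRect(w.astype(np.float32)); print('carriage',r)
yl=box(340,225,405,285)&(h>12)&(h<35)&(s>90)
k=rect(cv2.morphologyEx(yl.astype(np.uint8),cv2.MORPH_CLOSE,np.ones((7,7))))
w=plane(c,k[:,0,:],0.014)[:,:2]*1000
print('plate',cv2.minAreaRect(w.astype(np.float32)),yl.sum())
bl=box(355,235,395,275)&(v<60)&(P[...,2]>.03)
k=rect(bl); w=plane(c,k[:,0,:],0.048)[:,:2]*1000; print('rib',cv2.minAreaRect(w.astype(np.float32)),bl.sum())
tm=box(195,245,235,285)&(P[...,2]>.042)&(P[...,2]<.07)
k=rect(tm); w=plane(c,k[:,0,:],0.052)[:,:2]*1000; print('tin',cv2.minEnclosingCircle(w.astype(np.float32)),np.median(P[tm],0))
rd=box(220,285,250,310)&((h<8)|(h>172))&(s>120)
print('knob',plane(c,np.argwhere(rd)[:,::-1].mean(0),.06)*1000,rd.sum())
for n,b_ in dict(bottle=(280,165,320,215),tub=(250,280,305,330),block=(365,145,412,202)).items():
    q=box(*b_)&(P[...,2]>.03); X=P[q]; print(n,X.min(0),X.max(0))
E
```

```text
carriage ((489.8721008300781, 208.10928344726562), (168.57785034179688, 117.44436645507812), 4.477653980255127)
plate ((504.4911193847656, -229.90272521972656), (122.01292419433594, 76.43372344970703), 38.88970184326172) 894
rib ((512.877197265625, -221.5775146484375), (49.802825927734375, 17.153423309326172), 39.0925407409668) 114
tin ((486.7918395996094, 212.9381561279297), 32.10019302368164) [0.48655909 0.2131161  0.05121471]
knob [[389.32697793 157.09595143  60.        ]] 27
bottle [ 0.49408788 -0.06568447  0.03015765] [0.72531554 0.02360837 1.25950087]
tub [ 0.32276694 -0.06568447  0.05405298] [0.49408788 0.09973819 1.25950087]
block [ 0.49408788 -0.3147563   0.03087365] [ 0.79643251 -0.06568447  1.25950087]
```

View pics/crop1.png

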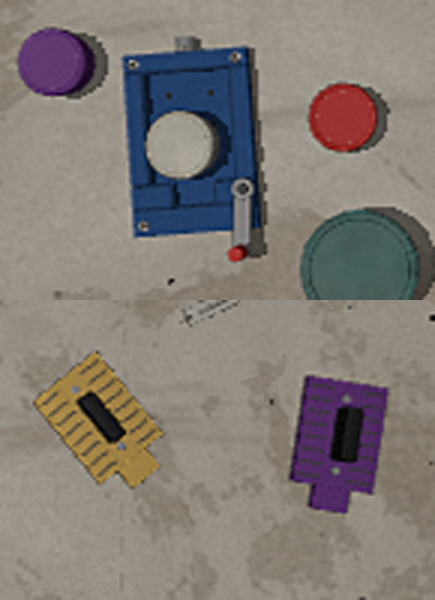

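Tin candidates in the top view are aluminium (215,263), purple (174,236) and red (269,254). Plate candidates are brass (373,256) and purple (453,262). I chose the aluminium tin in the pocket and the brass plate, and the crop confirms both. The pocket's narrow end points to the robot, and the keeper is open with its knob at (235,299). Next I move above the tin.

Call:
{"method": "apply_moves", "body": {
  "gripper": [1, 1, 1, 1, 1, 1, 1, 1, 1, 1, 1, 1],
  "travel": [
    [0, 0, 0],
    [0, 0, 0],
    [19, -43, 0],
    [19, -43, 0],
    [19, -43, 0],
    [19, -43, 0],
    [19, -43, 0],
    [19, -43, 0],
    [19, -43, 0],
    [19, -43, 0],
    [19, -43, 0],
    [19, -43, 0]
  ],
  "dr": [
    [0, 0, 7.7],
    [0, 0, 7.7],
    [0, 0, 0],
    [0, 0, 0],
    [0, 0, 0],
    [0, 0, 0],
    [0, 0, 0],
    [0, 0, 0],
    [0, 0, 0],
    [0, 0, 0],
    [0, 0, 0],
    [0, 0, 0]
  ],
  "grip_force": 40
}}

```text
t: 1.35
eef_pos: [0.3755, -0.1332, 0.2433]
ee_rot: [1.0, 0.026, -0.0, -0.004]
wrist_force: [0.4, -0.3, -0.7]
finger_gap: 1.0
```

```bash
cat > go.py <<'E'
import sys
from h import *
def go(x,y,z,head):  # mm, deg heading of tool x, tool down
    s=ctrl.state(); r=R.from_quat(s['ee_rot']); p=s['eef_pos']*1000
    a=np.radians(head); t=R.from_matrix(np.array([[np.cos(a),np.sin(a),0],[np.sin(a),-np.cos(a),0],[0,0,-1]]).T)
    d=(r.inv()*t).as_rotvec(degrees=True)
    print('t',round(s['t'],2),'p',p.round(1),'head',np.degrees(np.arctan2(*r.as_matrix()[1::-1,0])).round(1),'gap',round(s['finger_gap'],3),'F',s['wrist_force'].round(1))
    print(' travel now',r.inv().apply(np.array([x,y,z])-p).round(1),'dr',d.round(1),' travel after turn',t.inv().apply(np.array([x,y,z])-p).round(1))
if __name__=='__main__': go(*map(float,sys.argv[1:]))
E
python3 go.py 487 213 150 4.5
```

```text
t 1.35 p [ 375.5 -133.2  243.3] head 3.0 gap 1.0 F [ 0.4 -0.3 -0.7]
 travel now [ 129.6 -339.    96.3] dr [-0.5  0.  -1.5]  travel after turn [ 138.3 -336.4   93.3]
```

Call:
{"method": "apply_moves", "body": {
  "gripper": [1, 1, 1, 1, 1, 1, 1, 1, 1, 1, 1],
  "travel": [
    [17, -42, 0],
    [17, -42, 0],
    [17, -42, 5],
    [17, -42, 10],
    [17, -42, 10],
    [17, -42, 10],
    [17, -42, 10],
    [17, -40, 10],
    [0, 0, 10],
    [0, 0, 10],
    [0, 0, 0]
  ],
  "dr": [
    [-0.5, 0, -1.5],
    [0, 0, 0],
    [0, 0, 0],
    [0, 0, 0],
    [0, 0, 0],
    [0, 0, 0],
    [0, 0, 0],
    [0, 0, 0],
    [0, 0, 0],
    [0, 0, 0],
    [0, 0, 0]
  ]
}}

```text
t: 2.45
eef_pos: [0.4861, 0.2306, 0.1644]
ee_rot: [0.999, 0.045, 0.002, 0.002]
wrist_force: [-0.3, 0.3, -0.3]
finger_gap: 1.005
```

```bash
python3 go.py 487 213 100 4.5; python3 - <<'E'
from h import *
c=cam('side','s2.png'); d=cam('top')
a=cv2.resize(c['px'][180:360,230:470],None,fx=3,fy=3); cv2.imwrite('pics/s2c.png',a)
P=cloud(c); z=c['z_map']
m=np.zeros((480,640),bool); m[270:310,330:380]=1; m&=(P[...,2]>.035)&(P[...,2]<.056)&(abs(P[...,0]-.487)<.05)&(abs(P[...,1]-.213)<.05)
print(P[m].min(0),P[m].max(0),m.sum())
E
```

```text
t 2.45 p [486.1 230.6 164.4] head 5.1 gap 1.005 F [-0.3  0.3 -0.3]
 travel now [-0.9 17.4 64.5] dr [ 0.2 -0.2  0.6]  travel after turn [-0.5 17.6 64.4]
[0.44363504 0.16382783 0.03502888] [0.51537033 0.24717501 0.05285328] 469
```

View pics/s2c.png

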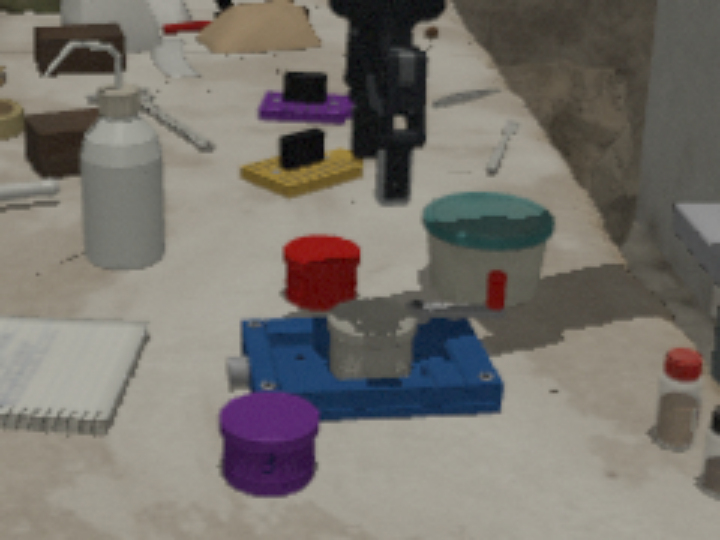

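Call:
{"method": "apply_moves", "body": {
  "gripper": [1, 1, 1, 1, 1],
  "travel": [
    [0, 17, 14],
    [0, 0, 20],
    [0, 0, 20],
    [0, 0, 10],
    [0, 0, 0]
  ],
  "dr": [
    [0, 0, 0],
    [0, 0, 0],
    [0, 0, 0],
    [0, 0, 0],
    [0, 0, 0]
  ]
}}

```text
t: 3.05
eef_pos: [0.4927, 0.2082, 0.1069]
ee_rot: [0.999, 0.04, 0.009, 0.0]
wrist_force: [-0.7, 0.0, 0.4]
finger_gap: 0.998
```

```bash
python3 go.py 487 213 45 4.5
```

```text
t 3.05 p [492.7 208.2 106.9] head 4.6 gap 0.998 F [-0.7  0.   0.4]
 travel now [-6.4 -5.3 61.8] dr [ 0.1 -1.   0.1]  travel after turn [-5.3 -5.2 61.9]
```

Call:
{"method": "apply_moves", "body": {
  "gripper": [1, 1, 1, 1, 1, 1],
  "travel": [
    [-5, -5, 0],
    [0, 0, 15],
    [0, 0, 15],
    [0, 0, 10],
    [0, 0, 5],
    [0, 0, 0]
  ],
  "dr": [
    [0, -1, 0],
    [0, 0, 0],
    [0, 0, 0],
    [0, 0, 0],
    [0, 0, 0],
    [0, 0, 0]
  ]
}}

```text
t: 3.65
eef_pos: [0.4886, 0.2133, 0.0611]
ee_rot: [0.999, 0.04, 0.002, 0.0]
wrist_force: [0.7, -0.5, -0.1]
finger_gap: 1.0
```

```bash
python3 go.py 487 213 45 4.5
```

```text
t 3.65 p [488.6 213.3  61.1] head 4.5 gap 1.0 F [ 0.7 -0.5 -0.1]
 travel now [-1.7  0.2 16.1] dr [ 0.  -0.2  0. ]  travel after turn [-1.6  0.2 16.1]
```

Call:
{"method": "apply_moves", "body": {
  "gripper": [1, 1, 1, 0.5, 0.5, 0.5, 0.5, 0.5],
  "travel": [
    [-1.5, 0, 8],
    [0, 0, 8],
    [0, 0, 0],
    [0, 0, 0],
    [0, 0, 0],
    [0, 0, 0],
    [0, 0, 0],
    [0, 0, 0]
  ],
  "dr": [
    [0, 0, 0],
    [0, 0, 0],
    [0, 0, 0],
    [0, 0, 0],
    [0, 0, 0],
    [0, 0, 0],
    [0, 0, 0],
    [0, 0, 0]
  ],
  "grip_force": 40
}}

```text
t: 4.45
eef_pos: [0.4878, 0.2135, 0.0445]
ee_rot: [0.999, 0.04, 0.003, -0.0]
wrist_force: [-0.7, 1.1, -1.8]
finger_gap: 0.68
```

```bash
python3 go.py 490 -50 150 4.5
```

```text
t 4.45 p [487.8 213.5  44.5] head 4.5 gap 0.68 F [-0.7  1.1 -1.8]
 travel now [ -18.1  262.8 -105.7] dr [-0.  -0.3  0. ]  travel after turn [ -18.5  262.9 -105.5]
```

Call:
{"method": "apply_moves", "body": {
  "gripper": [0.5, 0.5, 0.5, 0.5, 0.5, 0.5, 0.5, 0.5],
  "travel": [
    [0, 0, -5],
    [0, 0, -10],
    [0, 0, -15],
    [0, 0, -20],
    [0, 0, -20],
    [0, 0, -20],
    [0, 0, -15],
    [0, 0, 0]
  ],
  "dr": [
    [0, 0, 0],
    [0, 0, 0],
    [0, 0, 0],
    [0, 0, 0],
    [0, 0, 0],
    [0, 0, 0],
    [0, 0, 0],
    [0, 0, 0]
  ]
}}

```text
t: 5.25
eef_pos: [0.4879, 0.2136, 0.1609]
ee_rot: [0.999, 0.04, 0.005, -0.001]
wrist_force: [0.1, 0.5, -1.2]
finger_gap: 0.682
```

```bash
python3 go.py 490 -50 150 4.5;  python3 - <<'E'
from h import *
c=cam('side')
a=cv2.resize(c['px'][180:360,230:470],None,fx=2,fy=2); cv2.imwrite('pics/s3c.png',a)
E
```

```text
t 5.25 p [487.9 213.6 160.9] head 4.6 gap 0.682 F [ 0.1  0.5 -1.2]
 travel now [-19.  263.   10.4] dr [-0.1 -0.6  0.1]  travel after turn [-18.6 263.   10.9]
```

View pics/s3c.png

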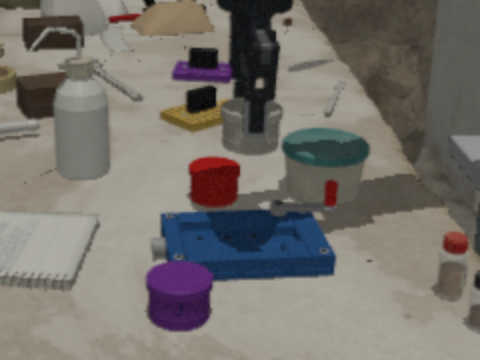

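The tin is held upright above the carriage, at about (250,122) in the crop. Next I carry it to the free patch of bench.

Call:
{"method": "apply_moves", "body": {
  "gripper": [0.5, 0.5, 0.5, 0.5, 0.5, 0.5, 0.5, 0.5, 0.5, 0.5, 0.5, 0.5],
  "travel": [
    [-2, 12, 0],
    [-2, 25, 0],
    [-2, 35, 0],
    [-2, 35, 0],
    [-2, 35, 0],
    [-2, 35, 0],
    [-2, 35, 0],
    [-2, 25, 0],
    [-2, 15, 0],
    [0, 5, 0],
    [0, 0, 0],
    [0, 0, 0]
  ],
  "dr": [
    [0, -0.5, 0],
    [0, 0, 0],
    [0, 0, 0],
    [0, 0, 0],
    [0, 0, 0],
    [0, 0, 0],
    [0, 0, 0],
    [0, 0, 0],
    [0, 0, 0],
    [0, 0, 0],
    [0, 0, 0],
    [0, 0, 0]
  ]
}}

```text
t: 6.5
eef_pos: [0.4798, -0.0591, 0.1475]
ee_rot: [0.999, 0.039, -0.013, -0.001]
wrist_force: [0.4, 0.4, -1.0]
finger_gap: 0.681
```

```bash
python3 go.py 490 -50 37 4.5
```

```text
t 6.5 p [479.8 -59.1 147.5] head 4.5 gap 0.681 F [ 0.4  0.4 -1. ]
 travel now [ 13.7  -7.9 110.2] dr [-0.2  1.5  0. ]  travel after turn [ 10.9  -8.3 110.5]
```

Call:
{"method": "apply_moves", "body": {
  "gripper": [0.5, 0.5, 0.5, 0.5, 0.5, 0.5, 0.5, 0.5],
  "travel": [
    [0, 0, 0],
    [0, 0, 10],
    [0, 0, 20],
    [0, 0, 25],
    [0, 0, 20],
    [0, 0, 15],
    [0, 0, 10],
    [0, 0, 0]
  ],
  "dr": [
    [0, 1.5, 0],
    [0, 0, 0],
    [0, 0, 0],
    [0, 0, 0],
    [0, 0, 0],
    [0, 0, 0],
    [0, 0, 0],
    [0, 0, 0]
  ]
}}

```text
t: 7.3
eef_pos: [0.4791, -0.0533, 0.0412]
ee_rot: [0.999, 0.044, 0.002, -0.002]
wrist_force: [-0.0, -1.1, -0.7]
finger_gap: 0.682
```

```bash
python3 go.py 480 -59 34.5 4.5
```

```text
t 7.3 p [479.1 -53.3  41.2] head 5.0 gap 0.682 F [-0.  -1.1 -0.7]
 travel now [0.4 5.8 6.6] dr [-0.3 -0.2  0.5]  travel after turn [0.4 5.8 6.7]
```

Call:
{"method": "apply_moves", "body": {
  "gripper": [0.5, 0.5, 0.5, 0.5],
  "travel": [
    [0, 0, 3],
    [0, 0, 2.5],
    [0, 0, 1.5],
    [0, 0, 0]
  ],
  "dr": [
    [-0.3, -0.2, 0],
    [0, 0, 0],
    [0, 0, 0],
    [0, 0, 0]
  ]
}}

```text
t: 7.7
eef_pos: [0.4808, -0.0531, 0.0356]
ee_rot: [0.999, 0.044, 0.002, 0.001]
wrist_force: [-0.1, -0.7, -1.2]
finger_gap: 0.682
```

```bash
python3 go.py 480 -59 34.5 4.5
```

```text
t 7.7 p [480.8 -53.1  35.6] head 5.1 gap 0.682 F [-0.1 -0.7 -1.2]
 travel now [-1.3  5.8  1.1] dr [ 0.1 -0.2  0.6]  travel after turn [-1.2  5.8  1.1]
```

Call:
{"method": "apply_moves", "body": {
  "gripper": [0.5, 0.5, 1, 1, 1, 1, 1, 1, 1, 1, 1],
  "travel": [
    [0, 0, 1.2],
    [0, 0, 0],
    [0, 0, 0],
    [0, 0, 0],
    [0, 0, 0],
    [0, 0, 0],
    [0, 0, -15],
    [0, 0, -25],
    [0, 0, -30],
    [0, 0, -25],
    [0, 0, 0]
  ],
  "dr": [
    [0, 0, 0],
    [0, 0, 0],
    [0, 0, 0],
    [0, 0, 0],
    [0, 0, 0],
    [0, 0, 0],
    [0, 0, 0],
    [0, 0, 0],
    [0, 0, 0],
    [0, 0, 0],
    [0, 0, 0]
  ]
}}

```text
t: 8.8
eef_pos: [0.481, -0.0533, 0.1339]
ee_rot: [0.999, 0.044, 0.003, 0.001]
wrist_force: [0.5, 0.0, -0.1]
finger_gap: 0.998
```

```bash
python3 go.py 513 -222 130 39
```

```text
t 8.8 p [481.  -53.3 133.9] head 5.0 gap 0.998 F [ 0.5  0.  -0.1]
 travel now [ 17.1 170.8   4.5] dr [  0.3  -0.3 -34. ]  travel after turn [-81.2 151.2   3.9]
```

Call:
{"method": "apply_moves", "body": {
  "gripper": [1, 1, 1, 1, 1, 1, 1, 1, 1, 1, 1],
  "travel": [
    [0, 0, 0],
    [0, 0, 0],
    [0, 0, 0],
    [0, 0, 0],
    [0, 0, 0],
    [-16, 30, 0],
    [-16, 30, 0],
    [-16, 30, 0],
    [-16, 30, 0],
    [-16, 30, 0],
    [0, 0, 0]
  ],
  "dr": [
    [0, 0, -8.5],
    [0, 0, -8.5],
    [0, 0, -8.5],
    [0, 0, -8.5],
    [0, 0, 0],
    [0, 0, 0],
    [0, 0, 0],
    [0, 0, 0],
    [0, 0, 0],
    [0, 0, 0],
    [0, 0, 0]
  ]
}}

```text
t: 9.9
eef_pos: [0.5114, -0.2236, 0.1237]
ee_rot: [0.944, 0.331, -0.001, -0.001]
wrist_force: [0.8, -0.3, -0.3]
finger_gap: 1.002
```

```bash
python3 go.py 513 -222 100 39; python3 - <<'E'
from m import *
c=cam('top'); P=cloud(c); H=hsv(c); h,s,v=H[...,0],H[...,1],H[...,2]
cv2.imwrite('pics/t4.png',cv2.resize(c['px'][215:325,155:420],None,fx=2.5,fy=2.5,interpolation=cv2.INTER_CUBIC))
def box(u0,v0,u1,v1):
    m=np.zeros((480,640),bool); m[v0:v1,u0:u1]=1; return m
blue=box(185,220,255,305)&(h>100)&(h<125)&(s>110)
w=plane(c,rect(blue)[:,0,:],0.024)[:,:2]*1000; print(cv2.minAreaRect(w.astype(np.float32)))
# pocket floor from depth
fl=box(195,230,245,295)&(P[...,2]<.018)&(P[...,2]>.0)&blue
k=rect(cv2.morphologyEx(fl.astype(np.uint8),cv2.MORPH_OPEN,np.ones((3,3))))
w=plane(c,k[:,0,:],0.010)[:,:2]*1000; print('floor',cv2.minAreaRect(w.astype(np.float32)),fl.sum(), np.median(P[fl],0))
sd=cam('side'); Q=cloud(sd)
m=(abs(Q[...,0]-.481)<.05)&(abs(Q[...,1]+.053)<.06)&(Q[...,2]>.02)&(Q[...,2]<.06)
print('tin',Q[m].min(0),Q[m].max(0))
E
```

```text
t 9.9 p [ 511.4 -223.6  123.7] head 38.7 gap 1.002 F [ 0.8 -0.3 -0.3]
 travel now [ 2.3 -0.2 23.7] dr [-0.2  0.1 -0.3]  travel after turn [ 2.2 -0.3 23.7]
((489.8721008300781, 208.10928344726562), (168.57785034179688, 117.44436645507812), 4.477653980255127)
floor ((494.1104736328125, 213.03260803222656), (124.67781829833984, 78.83850860595703), 4.1237945556640625) 1178 [0.50041078 0.21151761 0.00941812]
tin [ 0.44713043 -0.08475978  0.02012818] [ 0.50975904 -0.01790653  0.04297692]
```

View pics/t4.png

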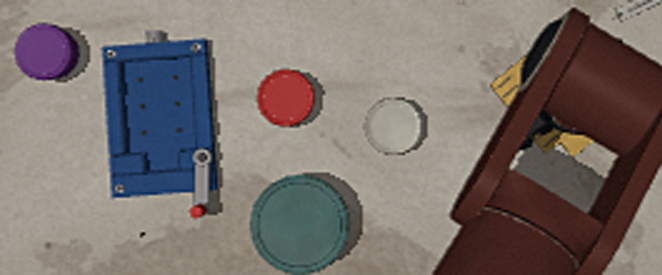

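The aluminium tin stands upright on the bench at (395,125) in the crop. The pocket is empty, and the red tin and the tub have not moved. Next I grasp the rib.

Call:
{"method": "apply_moves", "body": {
  "gripper": [0.6, 0.6, 0.6, 0.6, 0.6, 0.6, 0.6, 0.6],
  "travel": [
    [2, 0, 10],
    [0, 0, 20],
    [0, 0, 20],
    [0, 0, 15],
    [0, 0, 10],
    [0, 0, 7],
    [0, 0, 3],
    [0, 0, 0]
  ],
  "dr": [
    [-0.2, 0, -0.3],
    [0, 0, 0],
    [0, 0, 0],
    [0, 0, 0],
    [0, 0, 0],
    [0, 0, 0],
    [0, 0, 0],
    [0, 0, 0]
  ]
}}

```text
t: 10.8
eef_pos: [0.5106, -0.211, 0.0308]
ee_rot: [0.941, 0.337, -0.001, -0.003]
wrist_force: [-0.6, 0.4, -0.2]
finger_gap: 0.602
```

```bash
python3 go.py 513 -222 37 39; python3 - <<'E'
from m import *
c=cam('top'); P=cloud(c)*1000
a=np.radians(4.48); o=np.array([505,211.])
d=P[...,:2]-o; x=d@[-np.cos(a),-np.sin(a)]; y=d@[np.sin(a),-np.cos(a)]; z=P[...,2]
for x0,x1 in((-45,-15),(-15,15),(15,45)):
    m=(x>x0)&(x<x1)&(abs(y)<75)
    b=np.arange(-66,67,3); print([ (int(q),int(np.median(z[m&(y>=q)&(y<q+3)]))) for q in b if (m&(y>=q)&(y<q+3)).any()])
m=(abs(y)<14)&(x>-100)&(x<120)
print([ (int(q),int(np.median(z[m&(x>=q)&(x<q+3)]))) for q in np.arange(-84,110,3) if (m&(x>=q)&(x<q+3)).any()])
E
```

```text
t 10.8 p [ 510.6 -211.    30.8] head 39.4 gap 0.602 F [-0.6  0.4 -0.2]
 travel now [-5.1  9.9 -6.3] dr [-0.3  0.1  0.4]  travel after turn [-5.1 10.  -6.2]
[(-66, 0), (-60, 24), (-57, 22), (-54, 22), (-51, 22), (-48, 23), (-45, 24), (-42, 16), (-39, 10), (-36, 11), (-33, 10), (-30, 8), (-27, 8), (-24, 7), (-21, 9), (-18, 10), (-15, 8), (-12, 7), (-9, 9), (-6, 8), (-3, 8), (0, 10), (3, 9), (6, 8), (9, 8), (12, 8), (15, 8), (18, 9), (21, 9), (24, 11), (27, 9), (30, 9), (33, 9), (36, 18), (39, 21), (42, 20), (45, 23), (48, 22), (51, 24), (54, 21), (57, 1), (60, -1), (63, -1), (66, 0)]
[(-60, 22), (-57, 24), (-54, 24), (-51, 22), (-48, 22), (-45, 22), (-42, 16), (-39, 8), (-36, 9), (-33, 8), (-30, 10), (-27, 9), (-24, 8), (-21, 10), (-18, 10), (-15, 8), (-12, 8), (-9, 9), (-6, 10), (-3, 7), (0, 10), (3, 9), (6, 9), (9, 10), (12, 8), (15, 8), (18, 9), (21, 9), (24, 7), (27, 8), (30, 8), (33, 9), (36, 14), (39, 22), (42, 23), (45, 22), (48, 22), (51, 22), (54, 19), (57, 1), (60, 0), (63, 0), (66, 0)]
[(-66, 1), (-60, 22), (-57, 23), (-54, 23), (-51, 23), (-48, 23), (-45, 23), (-42, 17), (-
[... 278 characters left out ...]
23), (51, 22), (54, 20), (57, 2), (60, 0), (63, 0), (66, -1)]
[(-84, 16), (-81, 18), (-78, 18), (-75, 15), (-72, 21), (-69, 22), (-66, 22), (-63, 23), (-60, 22), (-57, 23), (-54, 20), (-51, 8), (-48, 8), (-45, 9), (-42, 10), (-39, 8), (-36, 9), (-33, 8), (-30, 7), (-27, 9), (-24, 9), (-21, 8), (-18, 8), (-15, 10), (-12, 8), (-9, 6), (-6, 9), (-3, 10), (0, 7), (3, 9), (6, 8), (9, 9), (12, 10), (15, 9), (18, 8), (21, 8), (24, 9), (27, 9), (30, 8), (33, 9), (36, 8), (39, 9), (42, 10), (45, 8), (48, 8), (51, 8), (54, 12), (57, 10), (60, 8), (63, 8), (66, 9), (69, 9), (72, 15), (75, 21), (78, 21), (81, 21), (84, 24), (87, 22), (90, 21), (93, 22), (96, 24), (99, 20), (102, -1), (105, 0), (108, 0)]
```

Call:
{"method": "apply_moves", "body": {
  "gripper": [0.6, 0.6, 0.6],
  "travel": [
    [-5, 10, -7],
    [0, 0, 0],
    [0, 0, 0]
  ],
  "dr": [
    [0, 0, 0.4],
    [0, 0, 0],
    [0, 0, 0]
  ]
}}

```text
t: 11.15
eef_pos: [0.5151, -0.2244, 0.0411]
ee_rot: [0.943, 0.333, 0.0, -0.001]
wrist_force: [-0.1, -1.0, 0.2]
finger_gap: 0.598
```

```bash
python3 go.py 513 -222 37 39
```

```text
t 11.15 p [ 515.1 -224.4   41.1] head 38.9 gap 0.598 F [-0.1 -1.   0.2]
 travel now [-0.2 -3.2  4.1] dr [-0.1 -0.  -0.1]  travel after turn [-0.2 -3.2  4.1]
```

Call:
{"method": "apply_moves", "body": {
  "gripper": [0.6, 0.6, 0, 0, 0, 0, 0, 0, 0],
  "travel": [
    [0, -3, 3],
    [0, 0, 0],
    [0, 0, 0],
    [0, 0, 0],
    [0, 0, 0],
    [0, 0, 0],
    [0, 0, 0],
    [0, 0, 0],
    [0, 0, 0]
  ],
  "dr": [
    [0, 0, 0],
    [0, 0, 0],
    [0, 0, 0],
    [0, 0, 0],
    [0, 0, 0],
    [0, 0, 0],
    [0, 0, 0],
    [0, 0, 0],
    [0, 0, 0]
  ],
  "grip_force": 80
}}

```text
t: 12.05
eef_pos: [0.5137, -0.2223, 0.039]
ee_rot: [0.943, 0.333, 0.001, 0.0]
wrist_force: [-0.5, -0.6, -0.2]
finger_gap: 0.165
```

```bash
python3 go.py 513 -222 37 39; python3 - <<'E'
from m import *
c=cam('side'); cv2.imwrite('pics/s5.png',cv2.resize(c['px'][180:290,240:440],None,fx=3,fy=3))
E
```

```text
t 12.05 p [ 513.7 -222.3   39. ] head 38.9 gap 0.165 F [-0.5 -0.6 -0.2]
 travel now [-0.3 -0.7  2. ] dr [ 0.  -0.1 -0.1]  travel after turn [-0.3 -0.7  2. ]
```

View pics/s5.png

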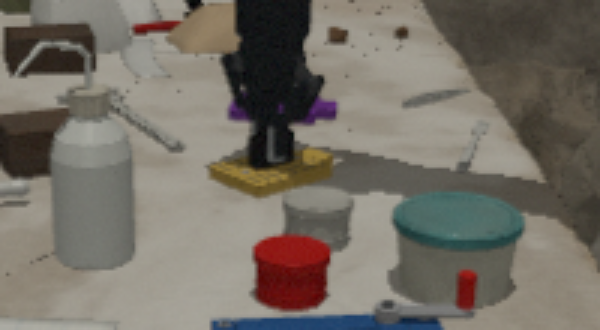

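The fingers hold the rib of the brass plate at (270,155), and the tin stands at (318,215). Next I lift and turn the plate.

Call:
{"method": "apply_moves", "body": {
  "gripper": [0, 0, 0, 0, 0, 0, 0, 0, 0, 0, 0, 0],
  "travel": [
    [0, 0, -5],
    [0, 0, -15],
    [0, 0, -25],
    [0, 0, -30],
    [0, 0, -20],
    [0, 0, -10],
    [0, 0, 0],
    [0, 0, 0],
    [0, 0, 0],
    [0, 0, 0],
    [0, 0, 0],
    [0, 0, 0]
  ],
  "dr": [
    [0, 0, 0],
    [0, 0, 0],
    [0, 0, 0],
    [0, 0, 0],
    [0, 0, 0],
    [0, 0, 0],
    [0, 0, 7],
    [0, 0, 7],
    [0, 0, 7],
    [0, 0, 7],
    [0, 0, 5],
    [0, 0, 0]
  ]
}}

```text
t: 13.3
eef_pos: [0.5093, -0.2194, 0.1481]
ee_rot: [0.999, 0.04, -0.003, -0.003]
wrist_force: [-0.0, 0.8, -3.2]
finger_gap: 0.168
```

```bash
python3 go.py 505 212 140 4.4
```

```text
t 13.3 p [ 509.3 -219.4  148.1] head 4.6 gap 0.168 F [-0.   0.8 -3.2]
 travel now [  30.5 -430.3   10.4] dr [-0.3  0.4  0.2]  travel after turn [  28.8 -430.5    8.1]
```

Call:
{"method": "apply_moves", "body": {
  "gripper": [0, 0, 0, 0, 0, 0, 0, 0, 0, 0, 0, 0],
  "travel": [
    [0, -15, 0],
    [2, -30, 0],
    [3, -40, 0],
    [3, -40, 0],
    [3, -40, 0],
    [3, -40, 0],
    [3, -40, 0],
    [3, -40, 0],
    [3, -40, 0],
    [3, -40, 0],
    [2, -30, 0],
    [0, -15, 0]
  ],
  "dr": [
    [0, 0.4, 0],
    [0, 0, 0],
    [0, 0, 0],
    [0, 0, 0],
    [0, 0, 0],
    [0, 0, 0],
    [0, 0, 0],
    [0, 0, 0],
    [0, 0, 0],
    [0, 0, 0],
    [0, 0, 0],
    [0, 0, 0]
  ]
}}

```text
t: 14.5
eef_pos: [0.493, 0.2127, 0.1504]
ee_rot: [0.999, 0.049, -0.0, -0.006]
wrist_force: [0.1, -0.6, -2.8]
finger_gap: 0.173
```

```bash
python3 go.py 505 212 140 4.4
```

```text
t 14.5 p [493.  212.7 150.4] head 5.7 gap 0.173 F [ 0.1 -0.6 -2.8]
 travel now [11.9  2.  10.3] dr [-0.7 -0.   1.3]  travel after turn [11.9  1.6 10.4]
```

Call:
{"method": "apply_moves", "body": {
  "gripper": [0, 0, 0, 0, 0, 0, 0],
  "travel": [
    [6, 0, 0],
    [6, 0, 5],
    [0, 0, 20],
    [0, 0, 20],
    [0, 0, 10],
    [0, 0, 0],
    [0, 0, 0]
  ],
  "dr": [
    [0, 0, 1.3],
    [0, 0, 0],
    [0, 0, 0],
    [0, 0, 0],
    [0, 0, 0],
    [0, 0, 0],
    [0, 0, 0]
  ]
}}

```text
t: 15.2
eef_pos: [0.5052, 0.2143, 0.093]
ee_rot: [0.999, 0.04, -0.0, -0.006]
wrist_force: [0.2, -0.0, -2.7]
finger_gap: 0.174
```

```bash
python3 go.py 505 212 73 4.4; python3 - <<'E'
from m import *
c=cam('top'); P=cloud(c)*1000; H=hsv(c)
cv2.imwrite('pics/t6.png',cv2.resize(c['px'][210:320,150:300],None,fx=4,fy=4,interpolation=cv2.INTER_CUBIC))
s=cam('side'); cv2.imwrite('pics/s6.png',cv2.resize(s['px'][220:340,280:430],None,fx=4,fy=4,interpolation=cv2.INTER_CUBIC))
cv2.imwrite('pics/b6.png',np.vstack([cv2.imread('pics/t6.png')[:, :600],cv2.imread('pics/s6.png')[:,:600]])[::1,::1][:920:2,::1][:, ::2])
E
```

```text
t 15.2 p [505.2 214.3  93. ] head 4.6 gap 0.174 F [ 0.2 -0.  -2.7]
 travel now [-0.4  2.5 19.9] dr [-0.6  0.   0.2]  travel after turn [-0.4  2.3 20. ]
```

View pics/b6.png

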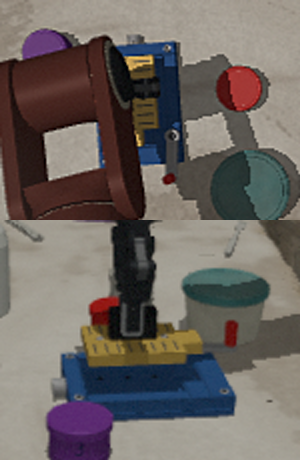

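The plate is held level over the pocket, with its tongue towards the narrow end. Next I measure it against the carriage from the side camera.

```bash
cat > al.py <<'E'
from m import *
s=cam('side'); P=cloud(s)*1000; H=hsv(s); h,sa,v=H[...,0],H[...,1],H[...,2]
a=np.radians(4.4); o=np.array([505,212.])
d=P[...,:2]-o; x=d@[-np.cos(a),-np.sin(a)]; y=d@[np.sin(a),-np.cos(a)]; z=P[...,2]
near=(abs(x)<110)&(abs(y)<70)
br=near&(h>12)&(h<35)&(sa>80)&(z>12); bl=near&(h>100)&(h<128)&(sa>100)
q=lambda t:np.percentile(t,[2,98]).round(1)
print('brass n',br.sum(),'z',np.percentile(z[br],[2,25,50,75,98]).round(1))
print('blue x',q(x[bl]),'y',q(y[bl]),'z',q(z[bl]))
w=br&(y<-10)
print('x',x[br].min(),x[br].max(),'wide y',q(y[br&(x<45)]),'tongue y',q(y[br&(x>55)]))
for lo,hi in((-50,-30),(-30,-10),(-10,10),(10,30),(30,48),(54,70)):
    m=br&(x>lo)&(x<hi)
    if m.sum()>5: print(lo,hi,'ymin',np.percentile(y[m],3).round(1),'ztop',np.percentile(z[m],90).round(1))
for y0 in(-35,-25,-15,-5,5,15,25):
    m=br&(y>y0)&(y<y0+10)
    if m.sum()>5: print('y',y0,'x',q(x[m]),'z med',np.median(z[m]).round(1))
E
python3 al.py
```

```text
brass n 945 z [55.  63.4 66.8 67.7 82.7]
blue x [-63.7  99.8] y [-59.8  42.3] z [ 3.3 24.3]
x -49.738538001575876 74.57312443305099 wide y [-43.1  29.3] tongue y [-21.8  11.1]
-50 -30 ymin -42.5 ztop 68.2
-30 -10 ymin -43.2 ztop 70.1
-10 10 ymin -42.3 ztop 68.6
10 30 ymin -42.4 ztop 68.7
30 48 ymin -42.4 ztop 68.4
54 70 ymin -21.7 ztop 68.1
y -35 x [-47.5  48.7] z med 67.5
y -25 x [-43.7  73.8] z med 67.0
y -15 x [-47.3  69. ] z med 67.6
y -5 x [-46.4  71.8] z med 67.4
y 5 x [-47.5  70.8] z med 66.9
y 15 x [-44.5  50. ] z med 67.2
y 25 x [-46.   57.8] z med 66.8
```

Call:
{"method": "apply_moves", "body": {
  "gripper": [0, 0, 0, 0, 0, 0],
  "travel": [
    [0, 2.5, 0],
    [0, 0, 0],
    [0, 0, 10],
    [0, 0, 8],
    [0, 0, 0],
    [0, 0, 0]
  ],
  "dr": [
    [-0.6, 0, 0.2],
    [0, 0, 0],
    [0, 0, 0],
    [0, 0, 0],
    [0, 0, 0],
    [0, 0, 0]
  ]
}}

```text
t: 15.95
eef_pos: [0.5071, 0.2125, 0.0764]
ee_rot: [0.999, 0.039, 0.003, -0.001]
wrist_force: [0.5, 0.3, -1.9]
finger_gap: 0.169
```

```bash
python3 go.py 505 212 63 4.4; python3 al.py
```

```text
t 15.95 p [507.1 212.5  76.4] head 4.4 gap 0.169 F [ 0.5  0.3 -1.9]
 travel now [-2.2  0.4 13.4] dr [-0.1 -0.3  0. ]  travel after turn [-2.1  0.3 13.4]
brass n 968 z [37.3 45.9 49.5 50.4 68.2]
blue x [-64.4 100.3] y [-59.8  38.3] z [ 3.1 24.4]
x -49.520192015672606 87.1716981792043 wide y [-40.8  33.4] tongue y [-20.   47.2]
-50 -30 ymin -40.0 ztop 51.0
-30 -10 ymin -40.5 ztop 53.0
-10 10 ymin -40.9 ztop 51.1
10 30 ymin -40.7 ztop 51.6
30 48 ymin -40.6 ztop 50.7
54 70 ymin -19.5 ztop 50.3
y -35 x [-49.2  47.1] z med 50.2
y -25 x [-45.5  71. ] z med 49.7
y -15 x [-49.2  67.9] z med 50.1
y -5 x [-47.4  69.8] z med 49.8
y 5 x [-49.1  69.9] z med 49.8
y 15 x [-47.8  49.3] z med 50.0
y 25 x [-49.3  48.8] z med 50.0
```

Call:
{"method": "apply_moves", "body": {
  "gripper": [0, 0, 0, 0, 0, 0],
  "travel": [
    [-1.5, 0.5, 0],
    [0, 0, 6],
    [0, 0, 6],
    [0, 0, 0],
    [0, 0, 0],
    [0, 0, 0]
  ],
  "dr": [
    [0, -0.3, 0],
    [0, 0, 0],
    [0, 0, 0],
    [0, 0, 0],
    [0, 0, 0],
    [0, 0, 0]
  ]
}}

```text
t: 16.6
eef_pos: [0.5054, 0.2118, 0.0632]
ee_rot: [0.999, 0.039, -0.0, -0.0]
wrist_force: [-0.5, 0.1, -3.0]
finger_gap: 0.171
```

```bash
python3 go.py 505 212 49 4.4
```

```text
t 16.6 p [505.4 211.8  63.2] head 4.4 gap 0.171 F [-0.5  0.1 -3. ]
 travel now [-0.4 -0.2 14.2] dr [-0.  0.  0.]  travel after turn [-0.4 -0.2 14.2]
```

Underside is now level with the carriage top; descending gently into the pocket.

Call:
{"method": "apply_moves", "body": {
  "gripper": [0, 0, 0, 0, 0],
  "travel": [
    [0, 0, 3],
    [0, 0, 3],
    [0, 0, 3],
    [0, 0, 0],
    [0, 0, 0]
  ],
  "dr": [
    [0, 0, 0],
    [0, 0, 0],
    [0, 0, 0],
    [0, 0, 0],
    [0, 0, 0]
  ]
}}

```text
t: 17.1
eef_pos: [0.5057, 0.2119, 0.0538]
ee_rot: [0.999, 0.039, -0.0, -0.0]
wrist_force: [0.2, 0.5, -3.6]
finger_gap: 0.169
```

```bash
python3 go.py 505 212 49 4.4
```

```text
t 17.1 p [505.7 211.9  53.8] head 4.4 gap 0.169 F [ 0.2  0.5 -3.6]
 travel now [-0.7 -0.1  4.8] dr [-0.1  0.   0. ]  travel after turn [-0.7 -0.1  4.8]
```

It is going in with no contact force.

Call:
{"method": "apply_moves", "body": {
  "gripper": [0, 0, 0, 0, 0],
  "travel": [
    [0, 0, 2],
    [0, 0, 2],
    [0, 0, 2],
    [0, 0, 0],
    [0, 0, 0]
  ],
  "dr": [
    [0, 0, 0],
    [0, 0, 0],
    [0, 0, 0],
    [0, 0, 0],
    [0, 0, 0]
  ]
}}

```text
t: 17.6
eef_pos: [0.5062, 0.2122, 0.0491]
ee_rot: [0.999, 0.039, 0.0, -0.0]
wrist_force: [0.2, -0.1, -3.0]
finger_gap: 0.171
```

```bash
python3 go.py 505 212 49 4.4; python3 al.py
```

```text
t 17.6 p [506.2 212.2  49.1] head 4.5 gap 0.171 F [ 0.2 -0.1 -3. ]
 travel now [-1.2  0.1  0.1] dr [-0.1 -0.   0.1]  travel after turn [-1.2  0.1  0.1]
brass n 693 z [ 20.7  22.3  23.   23.6 255.8]
blue x [-64.7 100.7] y [-59.9  52.8] z [ 3.1 24.6]
x -48.45168629678334 109.6872006728573 wide y [-39.1  32.7] tongue y [-30.5  17.1]
-50 -30 ymin -37.5 ztop 242.9
-30 -10 ymin -37.6 ztop 25.6
-10 10 ymin -39.2 ztop 25.8
10 30 ymin -37.8 ztop 27.2
30 48 ymin -36.9 ztop 24.0
54 70 ymin -18.4 ztop 24.1
y -35 x [-46.4  48.8] z med 23.0
y -25 x [-45.8  65.2] z med 22.9
y -15 x [-42.5  69.2] z med 23.3
y -5 x [-46.4  73.8] z med 22.9
y 5 x [-45.8  75.7] z med 22.8
y 15 x [-47.4  76.1] z med 22.7
y 25 x [-46.4  52.4] z med 22.6
```

Call:
{"method": "apply_moves", "body": {
  "gripper": [0, 0, 0],
  "travel": [
    [0, 0, 1.5],
    [0, 0, 0.5],
    [0, 0, 0]
  ],
  "dr": [
    [0, 0, 0],
    [0, 0, 0],
    [0, 0, 0]
  ]
}}

```text
t: 17.95
eef_pos: [0.5063, 0.2121, 0.0491]
ee_rot: [0.999, 0.039, -0.001, -0.0]
wrist_force: [-1.0, -0.4, -2.7]
finger_gap: 0.17
```

```bash
python3 go.py 505 212 49 4.4
```

```text
t 17.95 p [506.3 212.1  49.1] head 4.5 gap 0.17 F [-1.  -0.4 -2.7]
 travel now [-1.3  0.   0.1] dr [-0.   0.1  0.1]  travel after turn [-1.3  0.   0.1]
```

Call:
{"method": "apply_moves", "body": {
  "gripper": [0, 0],
  "travel": [
    [0, 0, 4],
    [0, 0, 4]
  ],
  "dr": [
    [0, 0, 0],
    [0, 0, 0]
  ]
}}

```text
t: 18.15
eef_pos: [0.5063, 0.2122, 0.0489]
ee_rot: [0.999, 0.039, -0.004, 0.001]
wrist_force: [-18.7, -6.8, 28.4]
finger_gap: 0.17
```

```bash
python3 go.py 505 212 49 4.4
```

```text
t 18.15 p [506.3 212.2  48.9] head 4.5 gap 0.17 F [-18.7  -6.8  28.4]
 travel now [-1.4  0.1 -0.1] dr [0.1 0.4 0.1]  travel after turn [-1.4  0.1 -0.1]
```

The plate is seated: it will not go lower under 28 N, and the brass is flush. Next I release it and back off.

Call:
{"method": "apply_moves", "body": {
  "gripper": [0, 0.6, 0.6, 0.6, 0.6, 0.6, 0.6, 0.6, 0.6, 0, 0, 0],
  "travel": [
    [0, 0, -0.5],
    [0, 0, 0],
    [0, 0, 0],
    [0, 0, 0],
    [0, 0, 0],
    [0, 0, -15],
    [0, 0, -25],
    [0, 0, -30],
    [0, 0, -20],
    [0, 0, 0],
    [0, 0, 0],
    [0, 0, 0]
  ],
  "dr": [
    [0, 0, 0],
    [0, 0, 0],
    [0, 0, 0],
    [0, 0, 0],
    [0, 0, 0],
    [0, 0, 0],
    [0, 0, 0],
    [0, 0, 0],
    [0, 0, 0],
    [0, 0, -8],
    [0, 0, -8],
    [0, 0, -8]
  ]
}}

```text
t: 19.35
eef_pos: [0.5101, 0.2132, 0.1511]
ee_rot: [0.967, 0.253, 0.001, -0.0]
wrist_force: [-0.7, -0.3, 0.3]
finger_gap: 0.094
```

Call:
{"method": "apply_moves", "body": {
  "gripper": [0, 0, 0, 0],
  "travel": [
    [0, 0, 0],
    [0, 0, 0],
    [0, 0, 0],
    [0, 0, 0]
  ],
  "dr": [
    [0, 0, -8],
    [0, 0, -8],
    [0, 0, 0],
    [0, 0, 0]
  ]
}}

```text
t: 19.75
eef_pos: [0.5115, 0.2136, 0.156]
ee_rot: [0.921, 0.39, 0.004, 0.001]
wrist_force: [-0.0, 1.0, -0.3]
finger_gap: -0.002
```

```bash
python3 go.py 368 136 130 45; python3 - <<'E'
from m import *
for n in('top','side'):
    c=cam(n); H=hsv(c); P=cloud(c)*1000; h,s,v=H[...,0],H[...,1],H[...,2]
    m=((h<8)|(h>172))&(s>120)&(abs(P[...,0]-395)<40)&(abs(P[...,1]-160)<40)&(P[...,2]>35)
    print(n,'knob',m.sum(),np.median(P[m],0) if m.any() else '', plane(c,np.argwhere(m)[:,::-1].mean(0),.062 if n=='top' else .048)*1000 if m.any() else '')
    t=(h>75)&(h<100)&(s>60)&(P[...,2]>50)&(P[...,2]<80)&(abs(P[...,0]-380)<100)&(abs(P[...,1]-50)<80)
    if t.sum()>50: print('tub',t.sum(),P[t].min(0),P[t].max(0))
piv=np.array([446.9,159.4]); n=np.array([1,1])/2**.5
for th in (.04,.3,.6,.9,1.2,1.4,1.6):
    b=np.radians(184.4)-th; k=piv+58*np.array([np.cos(b),np.sin(b)]); print(th,k.round(),(k-18*n).round())
E
python3 al.py | head -3
```

```text
t 19.75 p [511.5 213.6 156. ] head 45.9 gap -0.002 F [-0.   1.  -0.3]
 travel now [-155.8  -49.1   24.7] dr [ 0.2 -0.4  0.9]  travel after turn [-156.3  -46.6   26. ]
top knob 2056 [388.6264275  154.35834056 489.07902674] [[332.40590733 277.83778364  62.        ]]
tub 932 [322.58481949  -5.87018476  55.81712509] [427.7757845   96.90682352  74.09716896]
side knob 305 [385.55893275 182.90779502 488.37629778] [[ -674.64841067 -4723.00917032    48.        ]]
tub 617 [323.18704179  -3.55629386  54.8175838 ] [424.71089815 103.25784745  67.1848822 ]
0.04 [389. 157.] [376. 145.]
0.3 [390. 172.] [378. 160.]
0.6 [397. 188.] [384. 176.]
0.9 [407. 202.] [395. 189.]
1.2 [422. 212.] [409. 199.]
1.4 [433. 216.] [420. 203.]
1.6 [444. 217.] [431. 205.]
brass n 693 z [ 20.8  22.2  22.9  23.5 274.7]
blue x [-64.7 100.8] y [-60.   52.9] z [ 2.9 43.6]
x -47.804383295237216 76.48687031717718 wide y [-38.8  33.8] tongue y [-18.2  28.3]
```

Call:
{"method": "apply_moves", "body": {
  "gripper": [0, 0, 0, 0, 0, 0, 0, 0],
  "travel": [
    [-15, -5, 0],
    [-30, -9, 0],
    [-30, -9, 0],
    [-30, -9, 0],
    [-30, -9, 0],
    [-15, -5, 0],
    [0, 0, 0],
    [0, 0, 0]
  ],
  "dr": [
    [0, -0.4, 0.9],
    [0, 0, 0],
    [0, 0, 0],
    [0, 0, 0],
    [0, 0, 0],
    [0, 0, 0],
    [0, 0, 0],
    [0, 0, 0]
  ]
}}

```text
t: 20.7
eef_pos: [0.3683, 0.138, 0.1546]
ee_rot: [0.926, 0.379, 0.001, 0.002]
wrist_force: [1.2, -0.1, 1.0]
finger_gap: 0.001
```

```bash
python3 go.py 368 136 57 45; python3 - <<'E'
from m import *
c=cam('side'); H=hsv(c); P=cloud(c)*1000; h,s,v=H[...,0],H[...,1],H[...,2]
m=((h<8)|(h>172))&(s>120)&(abs(P[...,0]-395)<40)&(abs(P[...,1]-160)<40)&(P[...,2]>35)&(P[...,2]<70)
print('knob',m.sum(),np.median(P[m],0),plane(c,np.argwhere(m)[:,::-1].mean(0),.048)*1000)
E
```

```text
t 20.7 p [368.3 138.  154.6] head 44.5 gap 0.001 F [ 1.2 -0.1  1. ]
 travel now [-1.6  0.8 97.6] dr [ 0.2  0.  -0.5]  travel after turn [-1.6  1.2 97.6]
knob 73 [386.48395454 164.27135781  49.85445086] [[385.64418151 159.49565459  48.        ]]
```

Call:
{"method": "apply_moves", "body": {
  "gripper": [0, 0, 0, 0, 0, 0],
  "travel": [
    [-1.5, 0, 10],
    [0, 0, 20],
    [0, 0, 20],
    [0, 0, 10],
    [0, 0, 0],
    [0, 0, 0]
  ],
  "dr": [
    [0, 0, -0.5],
    [0, 0, 0],
    [0, 0, 0],
    [0, 0, 0],
    [0, 0, 0],
    [0, 0, 0]
  ]
}}

```text
t: 21.35
eef_pos: [0.3701, 0.1378, 0.0915]
ee_rot: [0.923, 0.384, 0.0, 0.002]
wrist_force: [0.5, -0.1, -0.0]
finger_gap: -0.002
```

```bash
python3 go.py 368 136 57 45
```

```text
t 21.35 p [370.1 137.8  91.5] head 45.1 gap -0.002 F [ 0.5 -0.1 -0. ]
 travel now [-2.8 -0.3 34.5] dr [0.2 0.1 0.1]  travel after turn [-2.8 -0.2 34.5]
```

Call:
{"method": "apply_moves", "body": {
  "gripper": [0, 0, 0, 0, 0, 0],
  "travel": [
    [-3, 0, 5],
    [0, 0, 12],
    [0, 0, 12],
    [0, 0, 5],
    [0, 0, 0],
    [0, 0, 0]
  ],
  "dr": [
    [0.2, 0, 0],
    [0, 0, 0],
    [0, 0, 0],
    [0, 0, 0],
    [0, 0, 0],
    [0, 0, 0]
  ]
}}

```text
t: 21.95
eef_pos: [0.3692, 0.1357, 0.0562]
ee_rot: [0.923, 0.384, 0.001, 0.0]
wrist_force: [-0.1, -0.2, 0.3]
finger_gap: -0.001
```

```bash
for p in "376 145" "378 160" "384 176" "395 189" ; do python3 go.py $p 57 45|tail -1; done;  python3 go.py 368 136 57 45
```

```text
travel now [11.4 -1.7 -0.7] dr [ 0.1 -0.1  0.1]  travel after turn [11.4 -1.8 -0.8]
 travel now [ 23.4 -10.9  -0.7] dr [ 0.1 -0.1  0.1]  travel after turn [ 23.4 -10.9  -0.8]
 travel now [ 39.  -17.9  -0.7] dr [ 0.1 -0.1  0.1]  travel after turn [ 38.9 -18.   -0.8]
 travel now [ 56.  -19.3  -0.7] dr [ 0.1 -0.1  0.1]  travel after turn [ 55.9 -19.4  -0.8]
t 21.95 p [369.2 135.7  56.2] head 45.1 gap -0.001 F [-0.1 -0.2  0.3]
 travel now [-0.6 -1.  -0.8] dr [ 0.1 -0.1  0.1]  travel after turn [-0.7 -1.  -0.8]
```

Call:
{"method": "apply_moves", "body": {
  "gripper": [0, 0, 0, 0, 0, 0, 0, 0, 0, 0],
  "travel": [
    [5, -1, 0],
    [6, -2, 0],
    [6, -4, 0],
    [6, -4, 0],
    [5, -3, 0],
    [6, -2, 0],
    [6, -1, 0],
    [6, -1, 0],
    [5, 0, 0],
    [0, 0, 0]
  ],
  "dr": [
    [0, 0, 0],
    [0, 0, 0],
    [0, 0, 0],
    [0, 0, 0],
    [0, 0, 0],
    [0, 0, 0],
    [0, 0, 0],
    [0, 0, 0],
    [0, 0, 0],
    [0, 0, 0]
  ]
}}

```text
t: 22.95
eef_pos: [0.3938, 0.1897, 0.0566]
ee_rot: [0.923, 0.384, -0.0, -0.0]
wrist_force: [0.1, -0.5, -0.0]
finger_gap: -0.001
```

```bash
python3 go.py 395 189 57 45; python3 go.py 409 199 57 45;python3 go.py 431 205 57 45; python3 - <<'E'
from m import *
c=cam('side'); H=hsv(c); P=cloud(c)*1000; h,s,v=H[...,0],H[...,1],H[...,2]
m=((h<8)|(h>172))&(s>120)&(abs(P[...,0]-415)<50)&(abs(P[...,1]-190)<50)&(P[...,2]>35)&(P[...,2]<70)
print('knob',m.sum(),np.median(P[m],0),plane(c,np.argwhere(m)[:,::-1].mean(0),.048)*1000)
E
```

```text
t 22.95 p [393.8 189.7  56.6] head 45.2 gap -0.001 F [ 0.1 -0.5 -0. ]
 travel now [ 0.4  1.4 -0.4] dr [-0.   0.   0.2]  travel after turn [ 0.4  1.3 -0.4]
t 22.95 p [393.8 189.7  56.6] head 45.2 gap -0.001 F [ 0.1 -0.5 -0. ]
 travel now [17.4  4.2 -0.4] dr [-0.   0.   0.2]  travel after turn [17.4  4.2 -0.4]
t 22.95 p [393.8 189.7  56.6] head 45.2 gap -0.001 F [ 0.1 -0.5 -0. ]
 travel now [37.1 15.6 -0.4] dr [-0.   0.   0.2]  travel after turn [37.2 15.5 -0.4]
knob 82 [406.51933803 207.4740614   49.63130968] [[405.76588334 203.93931684  48.        ]]
```

Call:
{"method": "apply_moves", "body": {
  "gripper": [0, 0, 0, 0, 0, 0, 0, 0, 0],
  "travel": [
    [6, 1, 0],
    [6, 2, 0],
    [5, 2, 0],
    [5, 3, 0],
    [5, 3, 0],
    [5, 3, 0],
    [5, 3, 0],
    [2, 1, 0],
    [0, 0, 0]
  ],
  "dr": [
    [0, 0, 0],
    [0, 0, 0],
    [0, 0, 0],
    [0, 0, 0],
    [0, 0, 0],
    [0, 0, 0],
    [0, 0, 0],
    [0, 0, 0],
    [0, 0, 0]
  ]
}}

```text
t: 23.9
eef_pos: [0.4306, 0.202, 0.0546]
ee_rot: [0.923, 0.384, -0.013, 0.0]
wrist_force: [-0.5, -0.2, -0.0]
finger_gap: -0.003
```

```bash
python3 go.py 431 205 57 45; cat > kn.py <<'E'
from m import *
c=cam('side'); H=hsv(c); P=cloud(c)*1000; h,s,v=H[...,0],H[...,1],H[...,2]
m=((h<8)|(h>172))&(s>120)&(abs(P[...,0]-440)<40)&(abs(P[...,1]-215)<25)&(P[...,2]>35)&(P[...,2]<70)
print('knob',m.sum(),np.median(P[m],0),plane(c,np.argwhere(m)[:,::-1].mean(0),.048)*1000)
E
python3 kn.py
```

```text
t 23.9 p [430.6 202.   54.6] head 45.2 gap -0.003 F [-0.5 -0.2 -0. ]
 travel now [ 2.4 -1.8 -2.4] dr [-0.5  1.4  0.2]  travel after turn [ 2.4 -1.8 -2.4]
knob 85 [441.50294102 221.51227525  50.51026591] [[440.91124911 217.03863551  48.        ]]
```

Call:
{"method": "apply_moves", "body": {
  "gripper": [0, 0, 0],
  "travel": [
    [3, 0, -2],
    [3, 1, 0],
    [0, 0, 0]
  ],
  "dr": [
    [-0.5, 1.4, 0],
    [0, 0, 0],
    [0, 0, 0]
  ]
}}

```text
t: 24.25
eef_pos: [0.4307, 0.2019, 0.0532]
ee_rot: [0.923, 0.385, -0.008, 0.001]
wrist_force: [0.1, -0.6, 0.5]
finger_gap: -0.0
```

```bash
python3 go.py 431 205 57 45; python3 kn.py
```

```text
t 24.25 p [430.7 201.9  53.2] head 45.3 gap -0.0 F [ 0.1 -0.6  0.5]
 travel now [ 2.4 -2.  -3.9] dr [-0.2  0.9  0.3]  travel after turn [ 2.4 -2.  -3.8]
knob 84 [441.54704963 221.3235233   50.13310326] [[440.68008087 216.81242105  48.        ]]
```

Call:
{"method": "apply_moves", "body": {
  "gripper": [0, 0],
  "travel": [
    [3, 3, -3],
    [4, 3, 0]
  ],
  "dr": [
    [0, 0.9, 0],
    [0, 0, 0]
  ]
}}

```text
t: 24.5
eef_pos: [0.4329, 0.2007, 0.0525]
ee_rot: [0.923, 0.386, -0.01, -0.003]
wrist_force: [-17.2, -9.2, 14.6]
finger_gap: -0.0
```

```bash
python3 go.py 431 205 57 45; python3 kn.py
```

```text
t 24.5 p [432.9 200.7  52.5] head 45.4 gap -0.0 F [-17.2  -9.2  14.6]
 travel now [ 1.7 -4.4 -4.5] dr [-0.7  0.9  0.4]  travel after turn [ 1.7 -4.4 -4.5]
knob 91 [441.544817   221.54521926  50.77013133] [[440.41842832 215.82930818  48.        ]]
```

Call:
{"method": "apply_moves", "body": {
  "gripper": [0, 0, 0, 0, 0, 0, 0, 0, 0, 0],
  "travel": [
    [-8, -5, -2],
    [-15, -5, -3],
    [-5, 0, -5],
    [0, 0, -25],
    [0, 0, -35],
    [0, 0, -35],
    [-20, 30, -10],
    [-10, 40, 0],
    [0, 40, 0],
    [0, 0, 0]
  ],
  "dr": [
    [0, 0, 0],
    [0, 0, 0],
    [0, 0, 0],
    [0, 0, 0],
    [0, 0, 0],
    [0, 0, 0],
    [0, 0, 0],
    [0, 0, 0],
    [0, 0, 0],
    [0, 0, 0]
  ]
}}

```text
t: 25.55
eef_pos: [0.4743, 0.0878, 0.1809]
ee_rot: [0.922, 0.387, 0.006, 0.0]
wrist_force: [-0.4, 0.7, 0.2]
finger_gap: 0.003
```

```bash
python3 kn.py; python3 al.py|head -3; python3 - <<'E'
from m import *
c=cam('top'); s=cam('side'); print(ctrl.state()['eef_pos'])
a=cv2.resize(c['px'][210:325,150:350],None,fx=3,fy=3,interpolation=cv2.INTER_CUBIC)
b=cv2.resize(s['px'][220:340,240:440],None,fx=3,fy=2,interpolation=cv2.INTER_CUBIC)
cv2.imwrite('pics/f7.png',np.vstack([a,b]))
H=hsv(c); P=cloud(c)*1000; h,sa=H[...,0],H[...,1]
m=((h<8)|(h>172))&(sa>120)&(P[...,2]>40)&(P[...,2]<75)&(abs(P[...,0]-440)<40)&(abs(P[...,1]-215)<30)
if m.any(): print('top knob',m.sum(),plane(c,np.argwhere(m)[:,::-1].mean(0),.06)*1000)
E
```

```text
knob 73 [441.39647744 222.25405597  51.47329642] [[440.41700156 216.3132154   48.        ]]
brass n 641 z [20.9 22.2 22.8 23.6 38.9]
blue x [-65.  100.6] y [-60.2  52.9] z [ 2.9 24.6]
x -47.79537030016185 78.22888763045566 wide y [-38.2  33.1] tongue y [-19.   64.5]
[0.47059879 0.09087449 0.17882534]
```

View pics/f7.png

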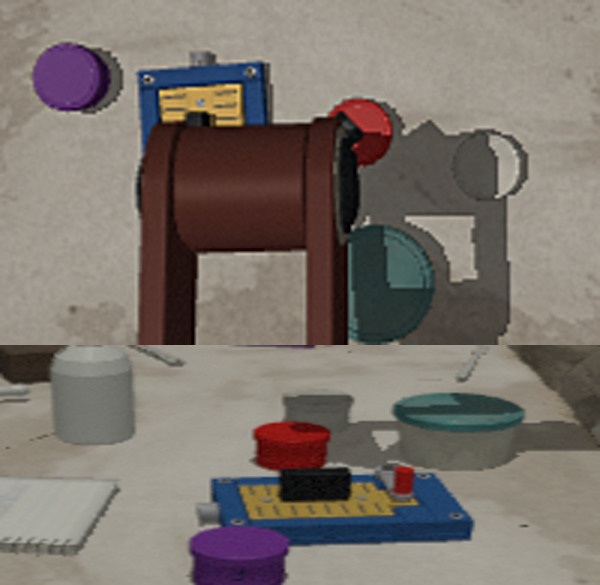

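Call:
{"method": "apply_moves", "body": {
  "gripper": [0, 0, 0, 0, 0, 0, 0, 0],
  "travel": [
    [-28, 28, -5],
    [-30, 30, -5],
    [-30, 30, -5],
    [-30, 30, -5],
    [-30, 30, -5],
    [-30, 30, 0],
    [-20, 20, 0],
    [0, 0, 0]
  ],
  "dr": [
    [0, 0, 0],
    [0, 0, 0],
    [0, 0, 0],
    [0, 0, 0],
    [0, 0, 0],
    [0, 0, 0],
    [0, 0, 0],
    [0, 0, 0]
  ]
}}

```text
t: 26.55
eef_pos: [0.475, -0.1885, 0.2013]
ee_rot: [0.917, 0.399, 0.005, -0.002]
wrist_force: [-0.3, 0.6, 0.1]
finger_gap: 0.002
```

```bash
python3 - <<'E'
from m import *
c=cam('top'); print(ctrl.state()['eef_pos'])
cv2.imwrite('pics/f8.png',cv2.resize(c['px'][215:315,160:340],None,fx=4,fy=4,interpolation=cv2.INTER_CUBIC))
H=hsv(c); P=cloud(c)*1000; h,sa=H[...,0],H[...,1]
m=((h<8)|(h>172))&(sa>120)&(P[...,2]>40)&(P[...,2]<75)&(abs(P[...,0]-440)<40)&(abs(P[...,1]-215)<30)
k=plane(c,np.argwhere(m)[:,::-1].mean(0),.06)[0]*1000; print('knob',m.sum(),k)
print('angle',np.radians(184.4)-np.arctan2(k[1]-159.4,k[0]-446.9))
E
```

```text
[ 0.47491362 -0.18700788  0.20105387]
knob 27 [444.21429213 214.54416344  60.        ]
angle 1.59892587451061
```

View pics/f8.png

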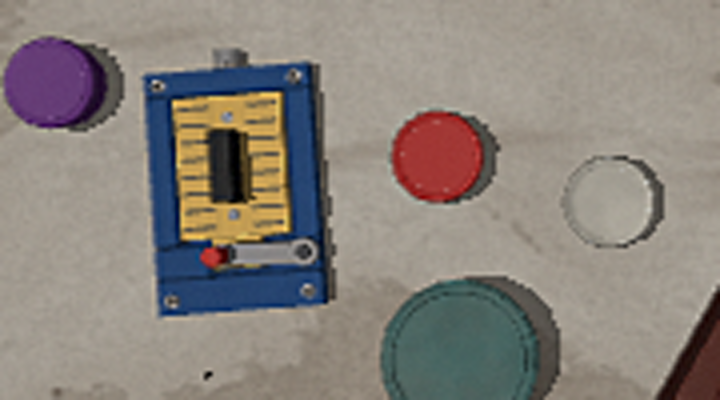

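The picture shows the plate seated, with its tongue under the keeper bar (210–305, 253). The keeper measures about 1.60 rad, which is its stop. The tin stands clear at (612,200), and the tub is where it was.

```bash
python3 -c "
from cell import ctrl
print(ctrl.job_done())"
```

```text
the job is handed in; nothing more can be done
None
```

The carriage is ready and the job is handed in, after about 27 s of robot time with the arm clear of everything.

- **Tin:** I lifted it out upright and stood it on the bench at about (0.48, -0.05). Its top read about 43 mm high, which is right for standing upright.
- **Plate:** It went into the pocket with no contact force and stopped solidly under a 28 N push. The brass top is flush with the carriage to about 1 mm, and the tongue is in the narrow end.
- **Keeper:** I swung it over the tongue until it would not go further. The last top view gives about 1.60 rad, which is the stop.
- **Bystanders:** The tub, the wash bottle and the wood block were never touched. The last pictures show the tub and bottle in place; I did not look at the block again at the end.

Two readings disagreed or were unexpected:
- **Knob position:** The side camera read the knob about 3 mm lower in x than the top camera, the same offset as at the start. I took it as calibration bias.
- **Upward force:** The last push on the keeper also showed about 15 N upward on the fingers. They may have been resting lightly on the keeper bar.

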